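Rock the bung out of the ghee jar and lay it on its rest

TASK

Open the ghee jar: work its tight wooden bung loose by rocking it in the line of the jar's ears, first to the robot's left and then, still in the neck, to its right, while easing it up so that the jar itself stays down in its ring. Stand the bung upright on the flat of the white plate to drip and let go of it, then pick it up again, lay it on its side along the wooden rest so that it lies in both notches, and let go. Never let the greasy bung down on the steel counter, and leave the tin, the turner and the rolling pin alone.

Things in the scene. Friction and masses are not known exactly. Their poses are not given: they have to be found in the camera images.
- jar (a joint): how far the jar has lifted out of its ring, m: 0 standing home, positive up. Nothing but its weight of 1.5 kg (15 N) keeps it down; it cannot tip, turn or slide. Lifting it more than 8 mm fails.
- jar_mouth (a point): centre of the mouth of the white ceramic jar, level with its flat top rim, 115 mm above the counter when home. z is up; y points to the jar's left-hand ear (robot's left), the other ear is at -y. Jar 126 mm across the body; ears reach 84 mm out from the axis, 42 to 94 mm above the counter; rim 100 mm across outside, 68 mm inside.
- bung: turned wooden bung, round about its own z, 135 mm long, 0.14 to 0.24 kg. Origin at the centre of the small end, z towards the handle. Plug z = 0 to 45 mm, 44 mm across at the end, 50 mm at the flange, with a rib 57 mm across at z = 28 mm; flange 80 mm across, z = 45 to 53 mm; plain handle 32 mm across, z = 53 to 135 mm. It starts upright in the jar, flange on the rim.
- bung_mid (a point): point on the bung's axis 60 mm from its small end (just above the flange), frame as the bung's
- plate: loose white melamine plate, 200 mm across, 18 mm high, origin at the centre of its underside
- plate_in (a point): centre of the plate's flat inner floor (about 110 mm across, 5 mm above the counter), where the bung is to stand
- rest_mid (a point): middle of the fixed dark wooden rest, at the height of the bottoms of its two V notches, 40 mm above the counter; y runs along the line through the notches, z up. Base 84 x 140 x 14 mm. The bung lies in it either way round with its bung_mid over this point, 27 mm above it, flange between the boards, axis sloping 0.1 rad down to the handle.
- tin: lidded aluminium tin, 100 mm across, 86 mm high, origin under its centre; leave alone
- turner: flat steel turner with a wooden handle, 295 mm long, lying on the counter along its x; leave alone
- pin: wooden rolling pin, 370 mm long, 42 mm thick, lying along its x, origin under its middle; leave alone
- jar_lip (a point): on the jar's axis 9 mm below the rim: level of a sprung rubber lip that grips the bung above its rib on the two ear sides only. Pulled straight up, both sides must give at once, which lifts the jar. Leaning the bung 0.15 to 0.25 rad to one ear (flange edge pivoting on the rim) pops the far side past the lip after some 9 mm of rise, at 15 to 25 N; leaning back with that side kept up pops the other.
- bung_end (a point): centre of the free end of the bung's handle, 135 mm from the small end (205 mm above the counter at the start)
- notch_a (a point): bottom of the V notch in the rest's board at y = +50 mm: board 12 mm thick, 90 degree notch 20 mm deep, 40 mm wide at the top. The lying handle's axis is 23 mm above a notch bottom, the plug's 32 mm
- notch_b (a point): bottom of the same notch in the other board, at y = -50 mm

How it is judged:
On the way, in this order (a step that is already met when the one before it is completed fails the run):
1. the bung, still in the jar's neck, leans more than 0.08 rad to the left (handle's end towards the jar's +y ear) (angle between bung's own z axis and vertical above 0.08 rad and y of bung_end in the frame of jar_mouth above 0.005 m and z of bung in the frame of jar_mouth below -0.005 m and horizontal distance between bung and jar_mouth below 0.03 m), for 0.05 s.
2. the bung, still in the jar's neck, leans more than 0.08 rad to the right (handle's end towards the jar's -y ear) (angle between bung's own z axis and vertical above 0.08 rad and y of bung_end in the frame of jar_mouth below -0.005 m and z of bung in the frame of jar_mouth below -0.005 m and horizontal distance between bung and jar_mouth below 0.03 m), for 0.05 s.
3. the bung is out, above the mouth, the jar still down (z of bung in the frame of jar_mouth above 0 m and value of joint jar below 0.004 m), for 0.1 s.
4. the bung stands upright on the flat of the plate, let go (angle between bung's own z axis and vertical below 0.1 rad and horizontal distance between bung and plate_in below 0.06 m and contact force between bung and plate above 0.5 N and contact force between the fingers and bung below 0.1 N and linear speed of bung below 0.03 m/s), for 0.3 s.
At the end, for the whole second after the job is handed in: The bung lies released and still in both notches of the rest: its axis within 0.25 rad of the rest's line and between 1.3 and 1.85 rad from vertical, its mid point within 25 mm of the rest's middle and 20 to 40 mm above the notch bottoms; the jar is home in its ring (within 3 mm) (angle between bung's own z axis and vertical between 1.3 and 1.85 rad and angle between the z axis of bung and the y axis of rest_mid, either way round below 0.25 rad and horizontal distance between bung_mid and rest_mid below 0.025 m and z of bung_mid in the frame of rest_mid between 0.02 and 0.04 m and linear speed of bung below 0.02 m/s and contact force between the fingers and bung below 0.1 N and value of joint jar below 0.003 m); the robot touches nothing.
It fails at once if the jar is lifted more than 8 mm out of its ring (value of joint jar above 0.008 m).
It fails at once if the bung is set down or falls on the counter (its small end under 3 mm or its handle's end under 22 mm above it) (height (world z) of bung below 0.003 m or height (world z) of bung_end below 0.022 m).
It fails at once if the tin, the turner or the rolling pin is moved more than 25 mm (distance of any of tin, turner, pin from where it was at the start of the episode above 0.025 m).
It also fails if it takes over 72 s, if anything falls off the work surface, if the arm or the gripper's body presses on something with over 40 N, if the wrist force passes 120 N, or if a joint passes its speed limit or range.

ROBOT

A 6-joint arm with a two-finger parallel gripper is mounted at the origin on the work surface. World frame = base frame: x ahead of the robot, y to its left, z up, the work surface at z = 0. Lengths are in m, angles in rad, forces in N, time in s.
With the tool pointing down it reaches from about 0.3 to 0.775 m from the base axis. Payload 14.6 kg.
Tool frame: the origin (TCP) lies midway between the tips of the shut fingers; the grasp point (between the pads) lies 19 mm behind it; z points along the fingers, y is the line along which they close (so a half turn about z gives the same grasp; the last joint's range is limited). The gripper opens to 94 mm and grips with 3 to 60 N. Pads are 16 mm wide; open, the fingers measure 119 mm over their backs; the gripper's body (75 mm by 177 mm) begins 78 mm behind the grasp point.
Start: joints at [-1.339, 0.3, 1.521, -0, 1.321, -0.067], TCP at [0.162, -0.526, 0.205] pointing down, gripper open.
Joint ranges: [-3.03, 3.03], [-0.79, 2.21], [0.23, 2.52], [-1.04, 4.18], [0, 3.07], [-2.55, 2.55]. Speed limits (rad/s): [2.22, 2.22, 2.57, 3.14, 3.14, 3.14].

INTERFACE

Orientations are given as [roll, pitch, yaw] about the fixed x, y, z axes, in that order (R = Rz(yaw) Ry(pitch) Rx(roll)).
In Python, from station import telemetry, optics, ctrl gives the robot as it stands.
- The arm moves only by the tool carry_out, never from a script. Its argument "plan" is a list that holds one entry, the list of rows, each a list of 7 numbers: the shift along the tool's x, y, z in mm, then the turn, a rotation vector about the tool's x, y, z in rad, then the finger opening in mm, from 0 to 94. A call has 1 to 20 rows; each row shifts and turns the commanded pose from where the row before left it, along the tool's axes as they then stand; what a row does not reach is not made up. A row lasts 1/12 s, in which the tool goes at most 41.7 mm and 7.16 degrees, less where a joint would pass 70% of its speed; a pose out of reach is approached as far as the arm can. A call with a gripper value outside its range is refused whole. The fingers move at their own pace and stop on an object; "squeeze" is the grip in N (left out, the last holds). Time passes only in rows, so rows that do not move let the fingers close. It gives the time, the measured TCP pose, the force, the opening and the grip force at its end, in the units of the state.
- telemetry.get_obs(): the state, without advancing time (a new reading comes with each control period).
- optics.camera(name): name is "scene" or "top"; returns a dict with "pixels" (420x560x3 uint8, red, green, blue), "intrinsics" (3x3 intrinsics, pixels), "dist_coeffs" ([k1, k2, p1, p2, k3] as OpenCV has them; the pictures are not rectified), "origin" and "rotation" of the camera in the world. Camera axes: x right, y down, z forward; pixel columns grow to the right and rows downward; lengths in m; the calibration is good to about 2 mm. A picture is of the moment at which its call begins. There is no depth.
- ctrl.hand_in(): hands the job in; it is judged then, once.
The state is a dict: "time_s": time; "qpos": joint angles; "joint_vel": joint speeds; "tau": joint torques, N m; "ee_pos": TCP position; "eef_rot": TCP orientation; "force": force on the tool from outside, world axes, zero at the start; "moment": the same for the moment, N m; "grip_width": finger opening in m; "grip_force": force on a finger pad.
Only numpy, scipy, OpenCV 4.12 (cv2) and the standard library are available. Lean on these libraries where they do the work, as an engineer would, in place of code of your own. Each camera call takes 0.05 s, during which the arm holds its last target. There are 200 camera calls.

## Working session

There is one attempt and no reset: what is moved stays moved. The work goes in short steps, Python scripts to look and compute and a tool call to move; the robot and the scene stay as the last step left them, time stands still between calls to the robot, and variables do not carry over. Pictures are saved under pics/ and viewed, at most 10 in all, crops included, and the job is handed in when it is done.

Besides the shell and the picture viewer there is one more tool, called after ">>>" by a JSON object that holds its "op" and its "data". carry_out: Moves the arm, as the interface text tells. Its arguments: {"type":"object","properties":{"plan":{"type":"array","items":{"type":"array","items":{"type":"array","items":{"type":"number"}}}},"squeeze":{"type":"number"}},"required":["plan"]}

```bash
mkdir -p pics; ls
python3 - <<'E'
from station import telemetry, optics
import cv2,numpy as np
for n in ("scene","top"):
    c=optics.camera(n); cv2.imwrite(f"pics/{n}0.png",cv2.resize(c["pixels"][:,:,::-1],(800,600),interpolation=cv2.INTER_CUBIC))
    print(n,c["intrinsics"],c["dist_coeffs"],c["origin"],c["rotation"])
o=telemetry.get_obs(); print(o)
E
```

```text
pics
scene [[503.26872089   0.         283.68049724]
 [  0.         503.26872089 213.22946254]
 [  0.           0.           1.        ]] [-0.05571278  0.          0.          0.          0.        ] [1.3635336  0.56217075 1.09379331] [-2.35924141 -0.0123367   2.13709088]
top [[537.72007991   0.         282.83221561]
 [  0.         537.72007991 212.799759  ]
 [  0.           0.           1.        ]] [-0.13075088  0.          0.          0.          0.        ] [0.38539185 0.08026403 1.4607461 ] [-3.01573071  0.00628278 -1.56234058]
{'time_s': 0.1, 'qpos': array([-1.33859892e+00,  3.00394153e-01,  1.52152550e+00, -6.77000313e-06,
        1.32068589e+00, -6.65838463e-02]), 'joint_vel': array([ 0.00013859, -0.00064094, -0.00080279,  0.00033934, -0.00040666,
        0.00133592]), 'tau': array([ 1.84090430e-03, -5.32643938e+01, -3.53283298e+01,  7.09692109e-02,
        2.33749469e-02, -7.70705014e-05]), 'ee_pos': array([ 0.16184544, -0.52540248,  0.20495205]), 'eef_rot': array([-3.14058158e+00, -6.08487782e-05,  2.98782901e-01]), 'force': array([ 0.19819168, -0.94399886, -0.41118058]), 'moment': array([-0.04850099,  0.01878429, -0.00619943]), 'grip_force': 0.0, 'grip_width': 0.09360144936323088}
```

View pics/top0.png

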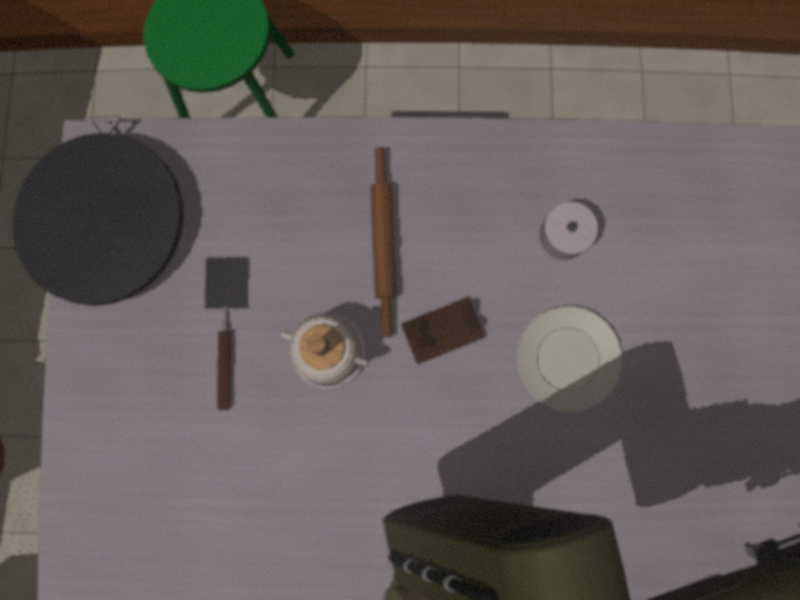

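View pics/scene0.png

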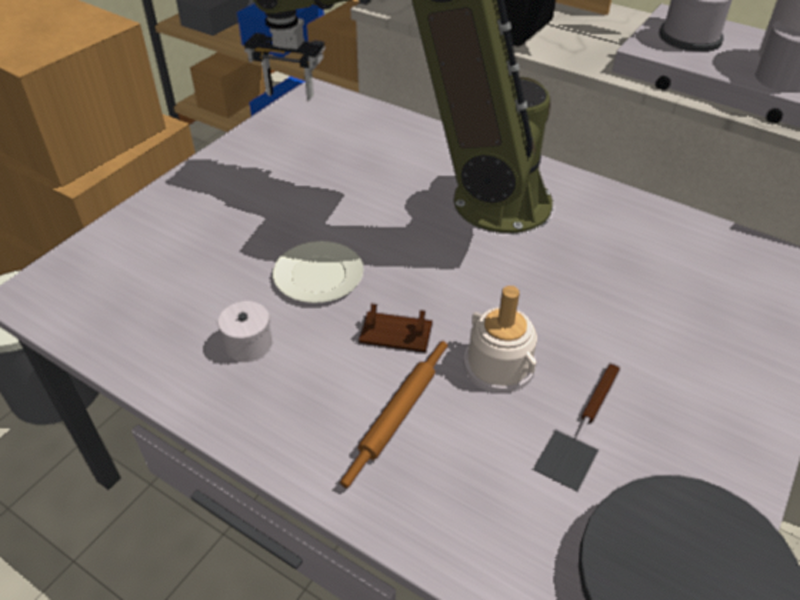

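The top view (800x600) shows the jar with its bung at about (322,348), ears at (287,337) and (365,362), the rest at (444,330) and the plate at (569,358). The scene view shows the bung end at (510,292) and the rest at (397,330). I'll take enlarged crops next.

```bash
cat > h.py <<'E'
import numpy as np, cv2
from scipy.spatial.transform import Rotation as R
from station import telemetry, optics
def cam(n): return optics.camera(n)
def rot(c):
    r=np.array(c["rotation"],float)
    return r if r.shape==(3,3) else R.from_euler("xyz",r).as_matrix()
def pt(c,uv,z):
    p=cv2.undistortPoints(np.array([[uv]],float),c["intrinsics"],np.array(c["dist_coeffs"],float))[0,0]
    d=rot(c)@[p[0],p[1],1]; o=np.array(c["origin"]); return o+d*(z-o[2])/d[2]
def proj(c,P):
    M=rot(c).T; return cv2.projectPoints(np.array(P,float).reshape(-1,3),cv2.Rodrigues(M)[0],-M@np.array(c["origin"]),c["intrinsics"],np.array(c["dist_coeffs"],float))[0][:,0]
def crop(c,x0,y0,x1,y1,s,f): cv2.imwrite(f,cv2.resize(c["pixels"][y0:y1,x0:x1,::-1],None,fx=s,fy=s,interpolation=cv2.INTER_CUBIC))
E
python3 - <<'E'
from h import *
t=cam("top"); s=cam("scene")
crop(t,190,200,350,280,5,"pics/tj.png"); crop(s,240,190,400,280,5,"pics/sj.png")
f=.7
for n,uv,z in [("bungend",(320,341),.205),("jarrim",(323,349),.115),("earL",(287,337),.07),("earR",(365,362),.07),("plate",(569,358),.018),("platein",(569,358),.005),("r1",(403,323),.014),("r2",(469,298),.014),("r3",(486,337),.014),("r4",(418,362),.014),("pinend",(388,335),.02),("tin",(572,227),.086),("pin2",(379,150),.02)]: print(n,pt(t,(uv[0]*f,uv[1]*f),z).round(4))
for n,uv,z in [("bungend",(510,292),.205),("pl",(318,273),.018)]: print(n,pt(s,(uv[0]*f,uv[1]*f),z).round(4))
E
```

```text
bungend [0.4819 0.227  0.205 ]
jarrim [0.4748 0.2319 0.115 ]
earL [0.499  0.3033 0.07  ]
earR [0.4549 0.1603 0.07  ]
plate [ 0.4676 -0.2212  0.018 ]
platein [ 0.4683 -0.2239  0.005 ]
r1 [0.5321 0.0926 0.014 ]
r2 [ 0.5808 -0.0325  0.014 ]
r3 [ 0.5067 -0.0645  0.014 ]
r4 [0.4586 0.0637 0.014 ]
pinend [0.5086 0.1206 0.02  ]
tin [ 0.7043 -0.2173  0.086 ]
pin2 [0.8701 0.1423 0.02  ]
bungend [0.4834 0.2366 0.205 ]
pl [ 0.4763 -0.214   0.018 ]
```

View pics/tj.png

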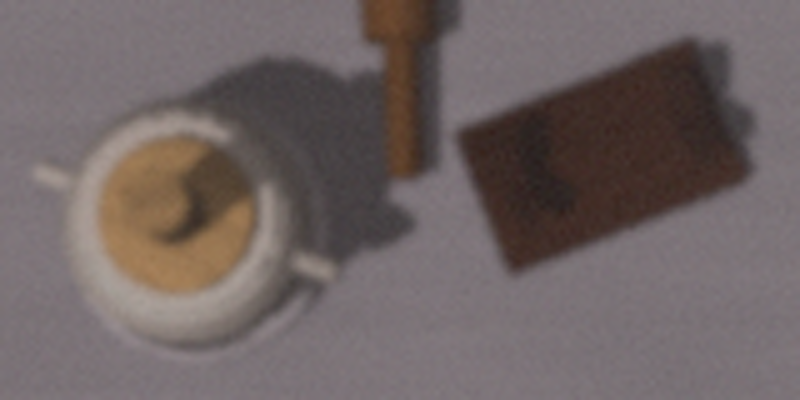

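View pics/sj.png

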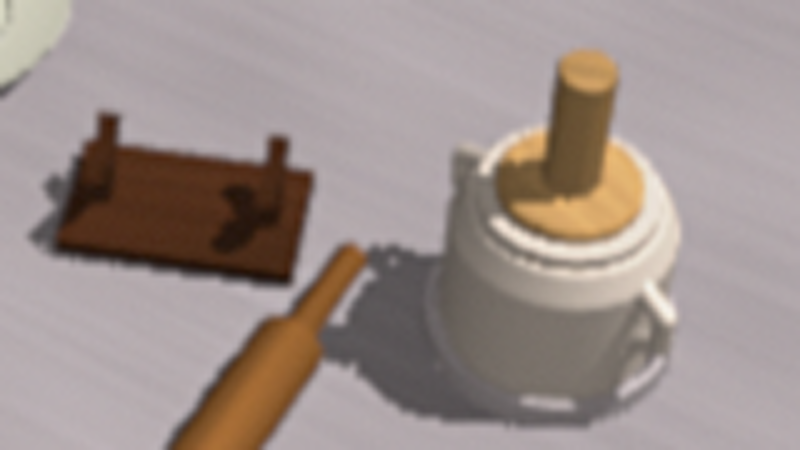

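The top crop has the flange centred at (178,216), ear tips at (35,172) and (340,272), and rest corners at (460,132), (692,40), (750,175) and (512,272). The scene crop has the bung end at (589,72) and the flange at (571,185). I'll check these against each other by reprojection.

Run:
```python
from h import *
t=cam("top"); s=cam("scene")
T=lambda u,v,z: pt(t,(190+u/5,200+v/5),z)
S=lambda u,v,z: pt(s,(240+u/5,190+v/5),z)
print("flange T",T(178,216,.123),"S",S(571,185,.123)); print("end S",S(589,72,.205))
f=T(178,216,.123); j=(f+S(571,185,.123))/2
print("end proj in T crop",(proj(t,[j[0],j[1],.205])-[190,200])*5)
a,b=T(35,172,.068),T(340,272,.068); print("ears",a,b,(a+b)/2,"y az",np.arctan2(*(a-b)[1::-1]))
a,b=S(668,312,.09),S(460,155,.09); print("ears S",a,b,(a+b)/2,"y az",np.arctan2(*(a-b)[1::-1]))
c=[T(*q,.014) for q in [(460,132),(692,40),(750,175),(512,272)]]
print("rest",np.mean(c,0),[np.linalg.norm(c[i]-c[i-1]) for i in range(4)]); d=c[0]-c[1]+c[3]-c[2]; print("az",np.arctan2(d[1],d[0]))
c=[S(*q,.014) for q in [(290,278),(58,245),(88,145),(312,175)]]; print("restS",np.mean(c,0)); d=c[0]-c[1]+c[3]-c[2]; print("az",np.arctan2(d[1],d[0]))
# plate via white segmentation
for n,cc,box in [("top",t,(345,195,455,300)),("scene",s,(185,160,260,215))]:
    x0,y0,x1,y1=box; im=cc["pixels"][y0:y1,x0:x1].astype(int); m=((im[:,:,1]-im[:,:,2])>4).astype(np.uint8)
    k=max(cv2.findContours(m,0,2)[0],key=cv2.contourArea); e=cv2.fitEllipse(cv2.convexHull(k)); print(n,e,pt(cc,(e[0][0]+x0,e[0][1]+y0),.016))
```

```text
flange T [0.47699977 0.23231947 0.123     ] S [0.48383367 0.23915149 0.123     ]
end S [0.48224424 0.23835518 0.205     ]
end proj in T crop [[151.35210585 196.51921279]]
ears [0.5030116  0.31399948 0.068     ] [0.45249134 0.15387549 0.068     ] [0.47775147 0.23393749 0.068     ] y az 1.2651742166509017
ears S [0.50813273 0.31255027 0.09      ] [0.46718566 0.16594213 0.09      ] [0.48765919 0.2392462  0.09      ] y az 1.2984405196973807
rest [0.51968595 0.01507793 0.014     ] [np.float64(0.08065966460110179), np.float64(0.1356193396944123), np.float64(0.07971604255543523), np.float64(0.13885111409994633)]
az 1.9610528028029757
restS [0.525696   0.02334262 0.014     ]
az 1.9629574256114797
top ((53.23020935058594, 55.34632110595703), (72.30422973632812, 73.0051498413086), 154.1291046142578) [ 0.4683613  -0.22143109  0.016     ]
scene ((37.123619079589844, 30.052978515625), (42.841453552246094, 64.17174530029297), 85.05548858642578) [ 0.47155867 -0.21971656  0.016     ]
```

>>> {"op": "carry_out", "data": {"plan": [[[25,-30,-3.5,0,0,0,94],[25,-30,-3.5,0,0,0,94],[25,-30,-3.5,0,0,0,94],[25,-30,-3.5,0,0,0,94],[25,-30,-3.5,0,0,0,94],[25,-30,-3.5,0,0,0,94],[25,-30,-3.5,0,0,0,94],[25,-30,-3.5,0,0,0,94],[25,-30,-3.5,0,0,0,94],[25,-30,-3.5,0,0,0,94],[25,-30,-3.5,0,0,0,94],[25,-30,-3.5,0,0,0,94],[25,-30,-3.5,0,0,0,94],[25,-30,-3.5,0,0,0,94],[25,-30,-3.5,0,0,0,94],[25,-30,-3.5,0,0,0,94],[25,-30,-3.5,0,0,0,94],[25,-30,-3.5,0,0,0,94],[25,-30,-3.5,0,0,0,94],[25,-30,-3.5,0,0,0,94]]], "squeeze": 60}}

```text
time_s: 1.97
ee_pos: [0.4634, 0.1971, 0.2756]
eef_rot: [3.142, -0.0, 0.299]
force: [0.1, -1.1, 0.2]
grip_width: 0.0938
grip_force: 0.0
```

>>> {"op": "carry_out", "data": {"plan": [[[0,0,0,0,0,-0.12,94],[0,0,0,0,0,-0.12,94],[0,0,0,0,0,-0.12,94],[0,0,0,0,0,-0.12,94],[0,0,0,0,0,-0.12,94],[0,0,0,0,0,-0.12,94],[0,0,0,0,0,-0.12,94],[0,0,0,0,0,-0.12,94],[0,0,0,0,0,-0.12,94],[0,0,0,0,0,-0.12,94],[0,0,0,0,0,-0.12,94],[0,0,0,0,0,-0.12,94],[0,0,0,0,0,-0.12,94],[0,0,0,0,0,-0.12,94],[0,0,0,0,0,-0.12,94],[0,0,0,0,0,-0.12,94],[0,0,0,0,0,-0.12,94],[0,0,0,0,0,-0.12,94],[0,0,0,0,0,-0.12,94],[0,0,0,0,0,-0.12,94]]]}}

```text
time_s: 3.63
ee_pos: [0.4631, 0.195, 0.2754]
eef_rot: [-3.142, -0.0, 2.705]
force: [-0.5, 0.1, 1.0]
grip_width: 0.0939
grip_force: 0.0
```

>>> {"op": "carry_out", "data": {"plan": [[[0,0,0,0,0,-0.0725,94],[0,0,0,0,0,-0.0725,94],[-2,22,0,0,0,0,94],[-2,22,0,0,0,0,94],[0,0,0,0,0,0,94],[0,0,0,0,0,0,94],[0,0,20,0,0,0,94],[0,0,20,0,0,0,94],[0,0,0,0,0,0,94],[0,0,0,0,0,0,94]]]}}

```text
time_s: 4.47
ee_pos: [0.4795, 0.2352, 0.2355]
eef_rot: [-3.141, -0.001, 2.843]
force: [0.3, -0.8, 1.9]
grip_width: 0.094
grip_force: 0.0
```

Run:
```python
from h import *
t=cam("top"); s=cam("scene")
o=telemetry.get_obs(); print(o["ee_pos"],o["eef_rot"],o["qpos"])
a=t["pixels"][195:290,185:290,::-1]; b=s["pixels"][150:270,300:420,::-1]
A=cv2.resize(a,(400,int(95*400/105)),interpolation=cv2.INTER_CUBIC); B=cv2.resize(b,(400,400),interpolation=cv2.INTER_CUBIC)
A=cv2.copyMakeBorder(A,0,400-A.shape[0],0,0,0); cv2.imwrite("pics/pre.png",np.hstack([A,B]))
p=o["ee_pos"]; print((proj(t,p)-[185,195])*400/105,(proj(s,p)-[300,150])*400/120+[400,0])
```

```text
[0.48016836 0.23569574 0.23685965] [3.14056120e+00 1.26212101e-03 2.84351824e+00] [ 3.87832050e-01  2.42165156e-01  1.52059982e+00 -1.23143607e-06
  1.37719769e+00 -8.84890274e-01]
[[127.96664794 165.12166129]] [[595.66000944 147.94839932]]
```

View pics/pre.png

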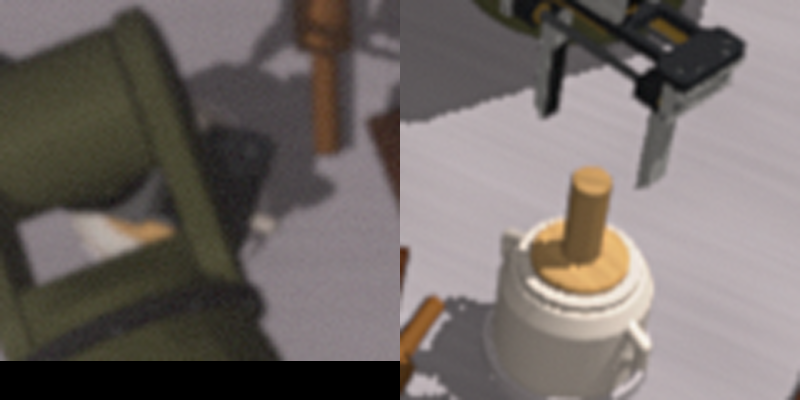

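The right half shows open fingers with tips at (545,115) and (650,187). Their midpoint matches the projected TCP at (596,148). The handle end sits below it at (592,180). I'll descend and close gently.

>>> {"op": "carry_out", "data": {"plan": [[[0,0,20,0,0,0,94],[0,0,20,0,0,0,94],[0,0,20,0,0,0,94],[0,0,20,0,0,0,94],[0,0,0,0,0,0,94],[0,0,0,0,0,0,94],[0,0,0,0,0,0,30],[0,0,0,0,0,0,30],[0,0,0,0,0,0,30],[0,0,0,0,0,0,30],[0,0,0,0,0,0,30],[0,0,0,0,0,0,30],[0,0,0,0,0,0,30],[0,0,0,0,0,0,30]]], "squeeze": 6}}

```text
time_s: 5.73
ee_pos: [0.4799, 0.2359, 0.1555]
eef_rot: [-3.142, -0.0, 2.844]
force: [0.2, -0.6, -0.0]
grip_width: 0.044
grip_force: 0.0
```

>>> {"op": "carry_out", "data": {"plan": [[[0,0,0,0,0,0,20],[0,0,0,0,0,0,20],[0,0,0,0,0,0,20],[0,0,0,0,0,0,20],[0,0,0,0,0,0,20],[0,0,0,0,0,0,20]]]}}

```text
time_s: 6.23
ee_pos: [0.4799, 0.2359, 0.1554]
eef_rot: [3.142, -0.0, 2.844]
force: [-0.3, 1.4, -0.3]
grip_width: 0.0318
grip_force: 6.0
```

>>> {"op": "carry_out", "data": {"plan": [[[0,0,0,0,0,0,20],[0,0,0,0,0,0,20],[0,0,0,0,0,0,20]]], "squeeze": 60}}

```text
time_s: 6.48
ee_pos: [0.4799, 0.2359, 0.1555]
eef_rot: [3.142, -0.0, 2.844]
force: [-0.4, 1.5, -0.0]
grip_width: 0.0313
grip_force: 60.0
```

>>> {"op": "carry_out", "data": {"plan": [[[0,1.05,-0.9,0.025,0,0,20],[0,1.05,-0.9,0.025,0,0,20],[0,1.05,-0.9,0.025,0,0,20],[0,1.05,-0.9,0.025,0,0,20],[0,0,0,0,0,0,20]]]}}

```text
time_s: 6.9
ee_pos: [0.4811, 0.2402, 0.1586]
eef_rot: [-3.038, -0.0, 2.844]
force: [-1.7, -7.9, -2.4]
grip_width: 0.0313
grip_force: 60.0
```

>>> {"op": "carry_out", "data": {"plan": [[[0,1.05,-0.95,0.025,0,0,20],[0,1.05,-0.95,0.025,0,0,20],[0,1.05,-0.95,0.025,0,0,20],[0,1.05,-0.95,0.025,0,0,20],[0,1.05,-0.95,0.025,0,0,20],[0,0,0,0,0,0,20],[0,0,0,0,0,0,20]]]}}

```text
time_s: 7.48
ee_pos: [0.483, 0.2463, 0.1632]
eef_rot: [-2.917, 0.0, 2.845]
force: [0.5, 2.9, 0.9]
grip_width: 0.0316
grip_force: 60.0
```

>>> {"op": "carry_out", "data": {"plan": [[[0,-1.05,-1,-0.025,0,0,20],[0,-1.05,-1,-0.025,0,0,20],[0,-1.05,-1,-0.025,0,0,20],[0,-1.05,-1,-0.025,0,0,20],[0,-1.05,-1,-0.025,0,0,20],[0,-1.05,-1,-0.025,0,0,20],[0,-1.05,-1,-0.025,0,0,20],[0,-1.05,-1,-0.025,0,0,20],[0,0,0,0,0,0,20]]]}}

```text
time_s: 8.23
ee_pos: [0.4807, 0.2382, 0.1724]
eef_rot: [-3.119, 0.0, 2.843]
force: [-1.8, 0.2, -1.3]
grip_width: 0.0312
grip_force: 60.0
```

>>> {"op": "carry_out", "data": {"plan": [[[0,-1.05,-0.9,-0.025,0,0,20],[0,-1.05,-0.9,-0.025,0,0,20],[0,-1.05,-0.9,-0.025,0,0,20],[0,-1.05,-0.9,-0.025,0,0,20],[0,-1.05,-0.9,-0.025,0,0,20],[0,-1.05,-0.9,-0.025,0,0,20],[0,0,0,0,0,0,20],[0,0,0,0,0,0,20]]]}}

```text
time_s: 8.9
ee_pos: [0.4785, 0.2315, 0.1771]
eef_rot: [3.017, -0.001, 2.843]
force: [-3.7, -6.7, -1.1]
grip_width: 0.031
grip_force: 60.0
```

Run:
```python
from h import *
s=cam("scene"); crop(s,290,140,410,280,4,"pics/right.png")
print(telemetry.get_obs()["force"])
```

```text
[-3.80746839 -6.29952537 -0.89513836]
```

View pics/right.png

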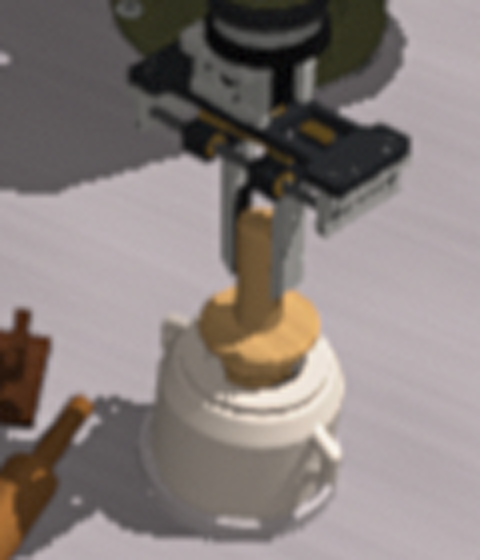

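>>> {"op": "carry_out", "data": {"plan": [[[0,0.3,-2.5,0,0,0,20],[0,0.3,-2.5,0,0,0,20],[0,0.3,-2.5,0,0,0,20],[0,0.3,-2.5,0,0,0,20],[0,0,0,0,0,0,20]]]}}

```text
time_s: 9.37
ee_pos: [0.4795, 0.2327, 0.1886]
eef_rot: [3.014, 0.002, 2.844]
force: [-1.9, -3.1, 13.0]
grip_width: 0.0315
grip_force: 60.0
```

>>> {"op": "carry_out", "data": {"plan": [[[0,0,0,0,0,0,20],[0,1.2,-5,0.025,0,0,20],[0,1,-5,0.025,0,0,20],[0,0.7,-5,0.025,0,0,20],[0,0.4,-5,0.025,0,0,20],[0,0.2,-5,0.025,0,0,20],[0,0,-5,0,0,0,20],[0,0,0,0,0,0,20],[0,0,0,0,0,0,20]]]}}

```text
time_s: 10.12
ee_pos: [0.4794, 0.2342, 0.2176]
eef_rot: [3.14, 0.0, 2.844]
force: [0.4, -0.4, -3.8]
grip_width: 0.0313
grip_force: 60.0
```

Run:
```python
from h import *
s=cam("scene"); crop(s,290,110,410,260,4,"pics/up.png")
print(telemetry.get_obs())
```

```text
{'time_s': 10.1667, 'qpos': array([ 3.85067924e-01,  2.53014144e-01,  1.55284849e+00,  9.53268206e-04,
        1.33495379e+00, -8.88065756e-01]), 'joint_vel': array([-0.00102437,  0.00416127,  0.00372877, -0.00449011,  0.00579641,
        0.00488468]), 'tau': array([ 1.90515784e-01, -5.20925295e+01, -3.68199205e+01,  5.90462331e-02,
        7.00493390e-02, -9.07514244e-03]), 'ee_pos': array([0.47926105, 0.23400757, 0.21725835]), 'eef_rot': array([3.14038373e+00, 1.72680535e-05, 2.84370761e+00]), 'force': array([-0.04133986,  0.36096353, -2.21908275]), 'moment': array([ 0.04441151, -0.16671977, -0.01766209]), 'grip_force': 59.999213218688965, 'grip_width': 0.031540268246750776}
```

View pics/up.png

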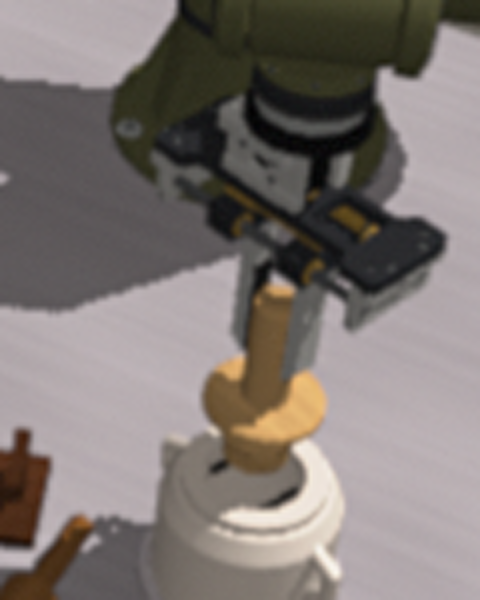

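>>> {"op": "carry_out", "data": {"plan": [[[0,0,-10,0,0,0,20],[-9,-30,0,0,0,0,20],[-9,-30,0,0,0,0,20],[-9,-30,0,0,0,0,20],[-9,-30,0,0,0,0,20],[-9,-30,0,0,0,0,20],[-9,-30,0,0,0,0,20],[-9,-30,0,0,0,0,20],[-9,-30,0,0,0,0,20],[-9,-30,0,0,0,0,20],[-9,-30,0,0,0,0,20],[-9,-30,0,0,0,0,20],[-9,-30,0,0,0,0,20],[-9,-30,0,0,0,0,20],[-4,-25,0,0,0,0,20],[0,-20,0,0,0,0,20],[0,0,0,0,0,0,20],[0,0,0,0,0,0,20]]]}}

```text
time_s: 11.67
ee_pos: [0.4671, -0.218, 0.2276]
eef_rot: [3.141, 0.0, 2.842]
force: [0.6, 0.6, -1.9]
grip_width: 0.0315
grip_force: 60.0
```

Run:
```python
from h import *
s=cam("scene"); t=cam("top")
o=telemetry.get_obs(); print(o["ee_pos"],o["eef_rot"],o["qpos"],o["force"])
a=cv2.resize(s["pixels"][80:230,165:285,::-1],(400,500),interpolation=cv2.INTER_CUBIC)
b=cv2.resize(t["pixels"][190:310,340:460,::-1],(400,400),interpolation=cv2.INTER_CUBIC); b=cv2.copyMakeBorder(b,0,100,0,0,0)
cv2.imwrite("pics/pl.png",np.hstack([a,b]))
p=o["ee_pos"].copy(); 
for z in (p[2],p[2]-.0855,.005): print((proj(s,[p[0],p[1],z])-[165,80])*400/120)
```

```text
[ 0.46746583 -0.21681669  0.22764568] [3.14132906e+00 3.85856124e-04 2.84396734e+00] [-5.05545410e-01  2.04948192e-01  1.58741362e+00  3.46049759e-04
  1.34890772e+00 -1.77879257e+00] [-0.03544142  0.14806146 -1.76201665]
[[177.95709582 184.11147631]]
[[185.41547214 261.67836566]]
[[196.30281503 374.0433477 ]]
```

View pics/pl.png

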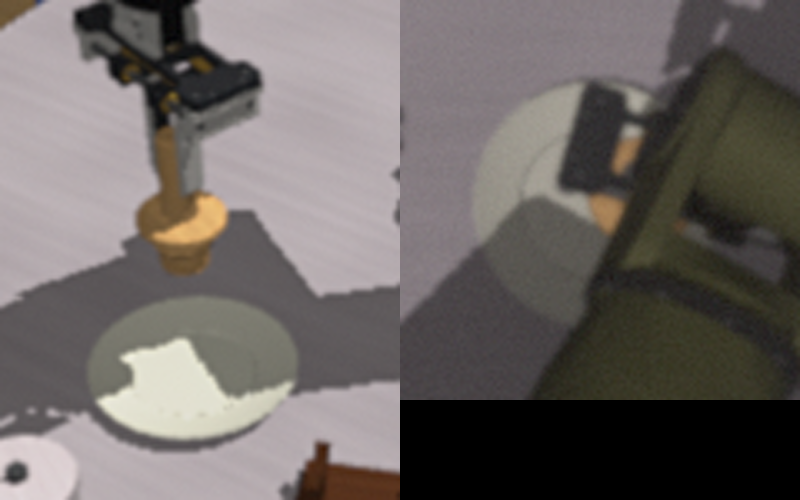

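The bung hangs upright to within about 0.03 rad, with its bottom at (185,265). The plate centre at (193,367) lies under the projected foot (196,374). I'll lower it.

>>> {"op": "carry_out", "data": {"plan": [[[0,0,20,0,0,0,20],[0,0,25,0,0,0,20],[0,0,25,0,0,0,20],[0,0,25,0,0,0,20],[0,0,20,0,0,0,20],[0,0,10,0,0,0,20],[0,0,5,0,0,0,20],[0,0,0,0,0,0,20],[0,0,0,0,0,0,20],[0,0,0,0,0,0,20]]]}}

```text
time_s: 12.6
ee_pos: [0.468, -0.2175, 0.0986]
eef_rot: [-3.141, 0.002, 2.844]
force: [0.2, -0.3, -2.3]
grip_width: 0.0314
grip_force: 60.0
```

>>> {"op": "carry_out", "data": {"plan": [[[0,0,1,0,0,0,20],[0,0,1,0,0,0,20],[0,0,1,0,0,0,20],[0,0,1,0,0,0,20],[0,0,0,0,0,0,20]]]}}

```text
time_s: 13.02
ee_pos: [0.4672, -0.2173, 0.0932]
eef_rot: [3.142, -0.0, 2.844]
force: [-0.3, -0.0, -2.8]
grip_width: 0.0312
grip_force: 60.0
```

>>> {"op": "carry_out", "data": {"plan": [[[0,0,0.7,0,0,0,20],[0,0,0.7,0,0,0,20],[0,0,0.7,0,0,0,20],[0,0,0,0,0,0,20]]]}}

```text
time_s: 13.35
ee_pos: [0.4673, -0.2173, 0.0911]
eef_rot: [3.142, -0.0, 2.844]
force: [0.2, 0.5, -3.1]
grip_width: 0.0309
grip_force: 60.0
```

>>> {"op": "carry_out", "data": {"plan": [[[0,0,0.7,0,0,0,20],[0,0,0.7,0,0,0,20],[0,0,0,0,0,0,20],[0,0,0,0,0,0,20]]]}}

```text
time_s: 13.68
ee_pos: [0.4675, -0.2174, 0.0902]
eef_rot: [-3.141, 0.001, 2.844]
force: [-1.5, 1.4, 4.2]
grip_width: 0.0315
grip_force: 60.0
```

>>> {"op": "carry_out", "data": {"plan": [[[0,0,0,0,0,0,34],[0,0,0,0,0,0,36],[0,0,0,0,0,0,40],[0,0,0,0,0,0,60],[0,0,0,0,0,0,94],[0,0,0,0,0,0,94],[0,0,0,0,0,0,94],[0,0,0,0,0,0,94],[0,0,0,0,0,0,94],[0,0,0,0,0,0,94],[0,0,0,0,0,0,94],[0,0,0,0,0,0,94]]], "squeeze": 20}}

```text
time_s: 14.68
ee_pos: [0.4673, -0.2173, 0.0898]
eef_rot: [3.142, -0.0, 2.844]
force: [0.4, -0.1, -0.2]
grip_width: 0.0933
grip_force: 0.0
```

>>> {"op": "carry_out", "data": {"plan": [[[0,0,-15,0,0,0,94],[0,0,-25,0,0,0,94],[0,0,-30,0,0,0,94],[0,0,-30,0,0,0,94],[0,0,-30,0,0,0,94],[0,0,-30,0,0,0,94],[0,0,0,0,0,0,94],[0,0,0,0,0,0,94]]]}}

```text
time_s: 15.35
ee_pos: [0.4677, -0.2175, 0.251]
eef_rot: [-3.141, 0.003, 2.844]
force: [0.1, 0.2, -1.7]
grip_width: 0.0939
grip_force: 0.0
```

Run:
```python
from h import *
s=cam("scene")
o=telemetry.get_obs(); print(o["ee_pos"],o["eef_rot"],o["qpos"],o["force"])
crop(s,165,60,285,230,4,"pics/st.png")
for z in (.005,.058,.140): print((proj(s,[.4675,-.2174,z])-[165,60])*4)
```

```text
[ 0.4672452  -0.21726538  0.24950066] [-3.14158757e+00  6.03159305e-05  2.84385697e+00] [-5.06343252e-01  1.90367107e-01  1.55407411e+00  7.63237473e-06
  1.39709138e+00 -1.77940521e+00] [-0.6798259   0.55673942  0.04234605]
[[234.95139756 528.60357436]]
[[230.06519296 478.45989489]]
[[222.06628524 396.00976334]]
```

View pics/st.png

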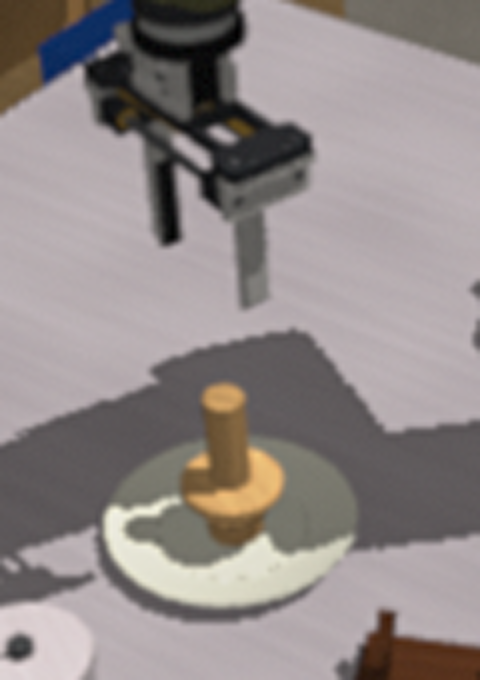

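>>> {"op": "carry_out", "data": {"plan": [[[0,0,-10,0,-0.12,0,94],[0,0,-10,0,-0.12,0,94],[0,0,0,0,-0.12,0,94],[0,0,0,0,-0.12,0,94],[0,0,0,0,-0.12,0,94],[0,0,0,0,0,0,94],[0,0,0,0,0,0,94]]]}}

```text
time_s: 15.98
ee_pos: [0.4652, -0.2167, 0.2686]
eef_rot: [3.141, 0.596, 2.843]
force: [0.8, -0.3, 0.3]
grip_width: 0.0944
grip_force: 0.0
```

```bash
cat > kin.py <<'E'
from h import *
from scipy.optimize import least_squares
# q[0..5]: base z, shoulder y, elbow y, roll z, pitch y, roll z; params
def fk(q,p):
    a,h,L1,e,L2,d=p
    A=R.from_euler("z",q[0]); B=A*R.from_euler("y",q[1]); C=B*R.from_euler("y",q[2])
    D=C*R.from_euler("z",q[3])*R.from_euler("y",q[4]); E=D*R.from_euler("z",q[5])
    return A.apply([a,0,h])+B.apply([0,0,L1])+C.apply([e,0,L2])+D.apply([0,0,d]),E
E
python3 - <<'E'
from kin import *
import json
o=telemetry.get_obs(); print(o["ee_pos"],o["eef_rot"],o["qpos"])
D=[([-1.33859892e+00,3.00394153e-01,1.52152550e+00,0,1.32068589,-.0665838],[.16184544,-.52540248,.20495205]),
([.38783205,.242165156,1.52059982,0,1.37719769,-.88489],[.48016836,.23569574,.23685965]),
([.385067924,.253014144,1.55284849,.00095,1.33495379,-.888],[.47926105,.23400757,.21725835]),
([-.50554541,.204948192,1.58741362,.000346,1.34890772,-1.77879],[.46746583,-.21681669,.22764568]),
([-.506343252,.190367107,1.55407411,0,1.39709138,-1.7794],[.4672452,-.21726538,.24950066]),
(list(o["qpos"]),list(o["ee_pos"]))]
json.dump(D,open("d.json","w"))
# reg toward plausible
p0=np.array([0,.3,.4,0,.4,.25])
f=lambda p:np.r_[np.concatenate([fk(q,p)[0]-x for q,x in D])/.001,(p-p0)/.15]
r=least_squares(f,p0); print(r.x.round(4),(f(r.x)[:-6]).round(1))
for q in (D[3][0],o["qpos"]): print(fk(q,r.x)[1].as_euler("xyz"))
E
```

```text
[ 0.46521913 -0.21670266  0.26861863] [3.14073607 0.59600881 2.84266681] [-0.59458344 -0.14843536  1.96404645  0.23961993  0.76508985 -1.99219358]
[-0.1022  0.3326  0.5455  0.156   0.5476  0.3689] [-35.2 -10.3  -7.4  16.9 -32.6  -1.2  12.5 -34.3  -4.7 -22.2 -29.5  -2.4
 -18.3 -31.7   1.6 -10.  -17.9  14.1]
[-3.14120681e+00  2.63545857e-04 -1.86842410e+00]
[-2.54558367e+00  7.08896720e-04 -1.86924133e+00]
```

```bash
cat > kin.py <<'E'
from h import *
import json
from scipy.optimize import least_squares
def fk(q,p):
    a,h,L1,e,L2,d,b,x=p
    A=R.from_euler("z",q[0]); B=A*R.from_euler("y",q[1]); C=B*R.from_euler("y",q[2])
    D=C*R.from_euler("z",q[3])*R.from_euler("y",q[4]); E=D*R.from_euler("z",q[5]-np.pi/2)
    return A.apply([a,b,h])+B.apply([0,0,L1])+C.apply([e,0,L2])+D.apply([x,0,d]),E
P0=np.array([0,.3,.4,0,.4,.25,.036,0])
def fit(D):
    f=lambda p:np.r_[np.concatenate([fk(q,p)[0]-x for q,x in D])/.001,(p-P0)/.15]
    r=least_squares(f,P0); return r.x,f(r.x)[:-8]
E
python3 - <<'E'
from kin import *
D=json.load(open("d.json")); p,r=fit(D); print(p.round(4),r.round(1)); print(fk(D[-1][0],p)[1].as_euler("xyz"))
E
```

```text
[4.000e-04 2.215e-01 4.241e-01 4.120e-02 4.472e-01 2.706e-01 3.660e-02
 0.000e+00] [-0.  0.  0.  0.  0. -0. -0. -0.  0.  0.  0.  0.  0. -0. -0.  0. -0.  0.]
[-3.14073607 -0.59600881 -0.29892584]
```

```bash
sed -i 's|q\[5\]-np.pi/2|q[5]+np.pi/2|' kin.py
cat >> kin.py <<'E'
LO=np.array([-3.03,-.79,.23,-1.04,0,-2.55]); HI=np.array([3.03,2.21,2.52,4.18,3.07,2.55])
p=fit(json.load(open("d.json")))[0]
def ik(pos,Rm,q0):
    f=lambda q:np.r_[(fk(q,p)[0]-pos)*5,(fk(q,p)[1].inv()*Rm).as_rotvec(),]
    q0=np.clip(q0,LO+.06,HI-.06); r=least_squares(f,q0,bounds=(LO+.05,HI-.05),max_nfev=60); return r.x,np.abs(r.fun).max()
ZG=.082; Bp=np.array([.4675,-.2173,.005]); M=np.array([.523,.019,.067]); AZ=1.962
def az(a,el): return np.array([np.cos(a)*np.cos(el),np.sin(a)*np.cos(el),np.sin(el)])
def grasp(phi,beta,s):
    z=az(phi,-beta); y=s*np.array([-np.sin(phi),np.cos(phi),0]); return R.from_matrix(np.c_[np.cross(y,z),y,z])
def final(phi,Rg,al):
    k=np.array([-np.sin(phi),np.cos(phi),0]) # turns up->phi
    return R.from_euler("z",al-phi)*R.from_rotvec(k*(np.pi/2+.1))*Rg
E
python3 - <<'E'
from kin import *
o=telemetry.get_obs(); q=o["qpos"]; print((fk(q,p)[1].inv()*R.from_euler("xyz",o["eef_rot"])).magnitude())
out=[]
for phi in np.arange(-3.1,3.1,.35):
  for beta in (.35,.6,.85):
    for s in (1,-1):
      Rg=grasp(phi,beta,s); G=Bp+[0,0,ZG]
      best=min((ik(G+.019*Rg.apply([0,0,1]),Rg,q0) for q0 in ([-.5,0,1.9,.3,.8,-1],[-.5,0,1.9,1.5,.8,0],[-.5,0,1.9,3,.8,1])),key=lambda t:t[1])
      if best[1]>.003: continue
      qg=best[0]
      for al in (AZ,AZ-np.pi):
        Rf=final(phi,Rg,al); ax=az(al,-.1); Gf=M+(ZG-.06)*ax
        b=min((ik(Gf+.019*Rf.apply([0,0,1]),Rf,q0) for q0 in (qg,np.r_[.0,.3,1.6,0,1.3,-1],np.r_[.0,.3,1.6,0,1.3,1])),key=lambda t:t[1]+.001*np.abs(t[0]-qg).max())
        if b[1]<.003: out.append((np.abs(b[0]-qg).max()+.5*np.abs(qg-q).max(),phi,beta,s,al,qg.round(2),b[0].round(2)))
for x in sorted(out,key=lambda x:x[0])[:14]: print(*[np.round(v,2) for v in x])
print(len(out))
E
```

```text
9.048291709624264e-16
1.89 1.8 0.35 -1 1.96 [-0.76  0.95  1.24  0.61  2.03 -1.05] [ 0.21  0.42  1.84 -0.59  0.88  0.2 ]
1.91 1.45 0.35 -1 1.96 [-0.86  0.86  1.44  0.8   1.82 -0.96] [ 0.21  0.42  1.84 -0.59  0.88  0.2 ]
2.11 1.8 0.6 -1 1.96 [-0.74  0.83  1.33  0.51  1.83 -1.06] [ 0.32  0.48  1.86 -0.89  0.97  0.52]
2.11 1.45 0.6 -1 1.96 [-0.82  0.73  1.5   0.68  1.64 -0.92] [ 0.32  0.48  1.86 -0.89  0.97  0.52]
2.12 1.1 0.35 -1 1.96 [-0.94  0.75  1.66  1.    1.6  -0.93] [ 0.21  0.42  1.84 -0.59  0.88  0.2 ]
2.14 2.15 0.35 -1 1.96 [-0.66  1.03  1.08  0.39  2.19 -1.22] [ 0.21  0.42  1.84 -0.59  0.88  0.2 ]
2.34 1.1 0.6 -1 1.96 [-0.89  0.63  1.7   0.87  1.43 -0.83] [ 0.32  0.48  1.86 -0.89  0.97  0.52]
2.34 0.75 0.35 -1 1.96 [-0.99  0.64  1.89  1.23  1.38 -0.95] [ 0.21  0.42  1.84 -0.59  0.88  0.2 ]
2.37 2.15 0.6 -1 1.96 [-0.64  0.9   1.19  0.31  1.98 -1.24] [ 0.32  0.48  1.86 -0.89  0.97  0.52]
2.43 2.5 0.35 -1 1.96 [-0.55  1.08  0.99  0.12  2.29 -1.46] [ 0.21  0.42  1.84 -0.59  0.88  0.2 ]
2.58 0.75 0.6 -1 1.96 [-0.93  0.52  1.9   1.08  1.2  -0.78] [ 0.32  0.48  1.86 -0.89  0.97  0.52]
2.64 2.5 0.6 -1 1.96 [-0.55  0.94  1.12  0.09  2.06 -1.47] [ 0.32  0.48  1.86 -0.89  0.97  0.52]
2.71 2.85 0.35 -1 1.96 [-0.44  1.08  0.98 -0.18  2.29 -1.74] [ 0.21  0.42  1.84 -0.59  0.88  0.2 ]
2.77 -1.7 0.85 1 -1.18 [-0.18  0.45  1.85 -0.89  1.02  0.5 ] [-0.36  0.81  1.41  0.64  1.66 -0.95]
112
```

```bash
cat >> kin.py <<'E'
def rows(P0,R0,P1,R1,n,q):
    """n equal screw-free rows: linear position, constant-axis turn; prints rounded rows, returns joints"""
    w=(R0.inv()*R1).as_rotvec(); Rc,Pc=R0,np.array(P0); mx=0; tr=[]
    print("turn",np.linalg.norm(w).round(3)); L=[]
    for i in range(n):
        s=Rc.inv().apply(P0+(P1-P0)*(i+1)/n-Pc)*1000; r=np.r_[s.round(1),(w/n).round(4)]; L.append(r)
        Pc=Pc+Rc.apply(r[:3]/1000); Rc=Rc*R.from_rotvec(r[3:]); qn,e=ik(Pc,Rc,q); mx=max(mx,(np.abs(qn-q)*12/[2.22,2.22,2.57,3.14,3.14,3.14]).max()); q=qn
        if e>.003: print("bad",i,e)
        tr.append(fk(q,p)[0])
    print("[["+",\n".join(str(list(map(float,r))) for r in L)+"]]"); print("speed frac",mx,"q",q.round(2),"end",Pc.round(4)); return Pc,Rc,q
E
python3 - <<'E'
from kin import *
o=telemetry.get_obs(); R0=R.from_euler("xyz",o["eef_rot"]); Rg=grasp(AZ,.45,-1); G=Bp+[0,0,ZG]; z=Rg.apply([0,0,1])
pre=G+.019*z-.13*z; print(pre)
P,Rc,q=rows(o["ee_pos"],R0,pre+[0,0,.11],Rg,18,o["qpos"])
print((Rc.inv()*Rg).magnitude())
for X in (pre,G+.019*z):
    qq,e=ik(X,Rg,q); print(qq.round(2),e); q=qq
print("world z in tool",Rg.inv().apply([0,0,1]).round(3))
# final path: lift 0.12, over rest, down
Rf=final(AZ,Rg,AZ); ax=az(AZ,-.1); Gf=M+(ZG-.06)*ax; zf=Rf.apply([0,0,1]); F=Gf+.019*zf
print("F",F,"euler",Rf.as_euler("xyz"),"up in tool",Rf.inv().apply([0,0,1]).round(3),"turn",(Rg.inv()*Rf).as_rotvec())
E
```

```text
[ 0.50561094 -0.30969851  0.13528117]
turn 1.876
[[[-2.3, -4.3, 3.1, -0.0143, 0.0885, 0.0532],
[-2.8, -4.2, 2.9, -0.0143, 0.0885, 0.0532],
[-3.3, -4.0, 2.5, -0.0143, 0.0885, 0.0532],
[-3.6, -3.9, 2.1, -0.0143, 0.0885, 0.0532],
[-4.1, -3.8, 1.8, -0.0143, 0.0885, 0.0532],
[-4.4, -3.5, 1.3, -0.0143, 0.0885, 0.0532],
[-4.6, -3.3, 0.9, -0.0143, 0.0885, 0.0532],
[-4.9, -3.1, 0.4, -0.0143, 0.0885, 0.0532],
[-5.1, -2.8, -0.1, -0.0143, 0.0885, 0.0532],
[-5.1, -2.5, -0.5, -0.0143, 0.0885, 0.0532],
[-5.2, -2.2, -1.1, -0.0143, 0.0885, 0.0532],
[-5.3, -2.0, -1.5, -0.0143, 0.0885, 0.0532],
[-5.1, -1.6, -2.1, -0.0143, 0.0885, 0.0532],
[-5.1, -1.4, -2.5, -0.0143, 0.0885, 0.0532],
[-4.8, -1.0, -2.9, -0.0143, 0.0885, 0.0532],
[-4.6, -0.7, -3.4, -0.0143, 0.0885, 0.0532],
[-4.4, -0.5, -3.8, -0.0143, 0.0885, 0.0532],
[-4.0, -0.1, -4.2, -0.0143, 0.0885, 0.0532]]]
speed frac 0.42229001841489955 q [-0.77  1.01  0.65  0.61  2.47 -0.89] end [ 0.5056 -0.3097  0.2452]
0.00111141560766757
[-0.77  1.11  0.72  0.51  2.33 -1.02] 4.9960036108132044e-15
[-0.71  0.94  1.2   0.47  2.03 -1.13] 4.0245584642661925e-15
world z in tool [ 0.9    0.    -0.435]
F [0.51844    0.03005554 0.0486057 ] euler [3.14159265 0.55       1.962     ] up in tool [-0.523 -0.    -0.853] turn [ 1.25070616e-16 -1.67079633e+00  1.56338270e-16]
```

>>> {"op": "carry_out", "data": {"plan": [[[-2.3,-4.3,3.1,-0.0143,0.0885,0.0532,94],[-2.8,-4.2,2.9,-0.0143,0.0885,0.0532,94],[-3.3,-4.0,2.5,-0.0143,0.0885,0.0532,94],[-3.6,-3.9,2.1,-0.0143,0.0885,0.0532,94],[-4.1,-3.8,1.8,-0.0143,0.0885,0.0532,94],[-4.4,-3.5,1.3,-0.0143,0.0885,0.0532,94],[-4.6,-3.3,0.9,-0.0143,0.0885,0.0532,94],[-4.9,-3.1,0.4,-0.0143,0.0885,0.0532,94],[-5.1,-2.8,-0.1,-0.0143,0.0885,0.0532,94],[-5.1,-2.5,-0.5,-0.0143,0.0885,0.0532,94],[-5.2,-2.2,-1.1,-0.0143,0.0885,0.0532,94],[-5.3,-2.0,-1.5,-0.0143,0.0885,0.0532,94],[-5.1,-1.6,-2.1,-0.0143,0.0885,0.0532,94],[-5.1,-1.4,-2.5,-0.0143,0.0885,0.0532,94],[-4.8,-1.0,-2.9,-0.0143,0.0885,0.0532,94],[-4.6,-0.7,-3.4,-0.0143,0.0885,0.0532,94],[-4.4,-0.5,-3.8,-0.0143,0.0885,0.0532,94],[-4.0,-0.1,-4.2,-0.0143,0.0885,0.0532,94],[0,0,0,0,0,0,94],[0,0,0,0,0,0,94]]]}}

```text
time_s: 17.65
ee_pos: [0.5067, -0.3105, 0.2441]
eef_rot: [3.141, -1.12, 1.965]
force: [-0.1, -0.2, -0.1]
grip_width: 0.094
grip_force: 0.0
```

Run:
```python
from kin import *
o=telemetry.get_obs(); Rc=R.from_euler("xyz",o["eef_rot"]); Rg=grasp(AZ,.45,-1); z=Rg.apply([0,0,1]); pre=Bp+[0,0,ZG]-.111*z
print(o["qpos"],(Rc.inv()*Rg).as_rotvec().round(4),"shift to pre mm",(Rc.inv().apply(pre-o["ee_pos"])*1000).round(1))
```

```text
[-0.77391836  1.02014602  0.64101793  0.60656685  2.47403106 -0.88859812] [-0.0025  0.0008  0.0015] shift to pre mm [-97.5  -0.7  48.4]
```

>>> {"op": "carry_out", "data": {"plan": [[[-19.5,-0.1,9.7,0,0,0,94],[-19.5,-0.1,9.7,0,0,0,94],[-19.5,-0.1,9.7,0,0,0,94],[-19.5,-0.2,9.7,0,0,0,94],[-19.5,-0.2,9.6,0,0,0,94],[0,0,0,0,0,0,94],[0,0,20,0,0,0,94],[0,0,20,0,0,0,94],[0,0,20,0,0,0,94],[0,0,20,0,0,0,94],[0,0,20,0,0,0,94],[0,0,15,0,0,0,94],[0,0,10,0,0,0,94],[0,0,5,0,0,0,94],[0,0,0,0,0,0,94],[0,0,0,0,0,0,94]]]}}

```text
time_s: 18.98
ee_pos: [0.462, -0.2016, 0.0823]
eef_rot: [3.132, -1.116, 1.973]
force: [0.2, 0.5, -0.1]
grip_width: 0.0941
grip_force: 0.0
```

Run:
```python
from kin import *
o=telemetry.get_obs(); Rc=R.from_euler("xyz",o["eef_rot"])
print(o["ee_pos"],o["force"],"bung grasp pt in tool mm",(Rc.inv().apply(Bp+[0,0,ZG]-o["ee_pos"])*1000).round(1))
s=cam("scene"); crop(s,165,60,285,210,4,"pics/g2.png")
```

```text
[ 0.46201206 -0.20164972  0.08231115] [ 0.18005255  0.50900107 -0.07313625] bung grasp pt in tool mm [ -3.1  -0.9 -16.9]
```

View pics/g2.png

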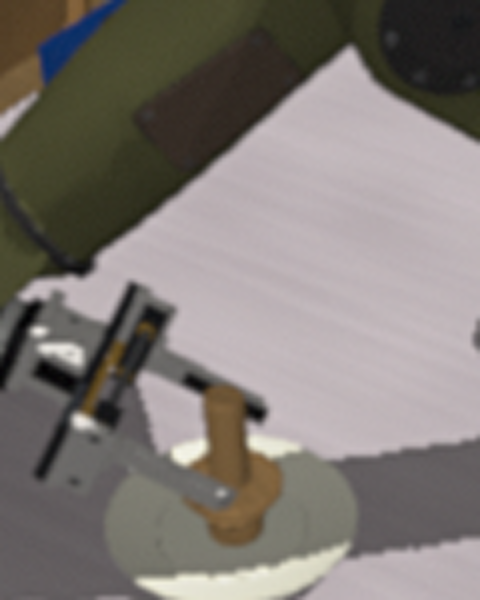

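The fingers straddle the upright handle just above the flange: one tip is at (225,495), the other behind the handle at (255,405). I'll close them now.

>>> {"op": "carry_out", "data": {"plan": [[[0,-1,0,0,0,0,30],[0,0,0,0,0,0,30],[0,0,0,0,0,0,30],[0,0,0,0,0,0,30],[0,0,0,0,0,0,20],[0,0,0,0,0,0,20],[0,0,0,0,0,0,20],[0,0,0,0,0,0,20],[0,0,0,0,0,0,20],[0,0,0,0,0,0,20],[0,0,0,0,0,0,20],[0,0,0,0,0,0,20],[0,0,0,0,0,0,20],[0,0,0,0,0,0,20],[0,0,0,0,0,0,20],[0,0,0,0,0,0,20]]], "squeeze": 5}}

```text
time_s: 20.37
ee_pos: [0.4606, -0.2016, 0.081]
eef_rot: [3.134, -1.118, 1.97]
force: [0.2, 0.1, -0.1]
grip_width: 0.0321
grip_force: 5.0
```

>>> {"op": "carry_out", "data": {"plan": [[[0,0,0,0,0,0,20],[0,0,0,0,0,0,20],[0,0,0,0,0,0,20]]], "squeeze": 60}}

```text
time_s: 20.62
ee_pos: [0.4606, -0.2015, 0.081]
eef_rot: [3.134, -1.119, 1.97]
force: [1.8, 0.0, 0.1]
grip_width: 0.0312
grip_force: 60.0
```

Run:
```python
from kin import *
o=telemetry.get_obs(); Rc=R.from_euler("xyz",o["eef_rot"]); P=o["ee_pos"]; g=P-.019*Rc.apply([0,0,1])
# actual grasp: bung upright, TCP gives heights; along-axis coordinate of TCP and horizontal offset from plate axis estimate
print(P,o["eef_rot"],o["force"],o["grip_width"],o["grip_force"],"grasp pt",g)
print("up in tool",Rc.inv().apply([0,0,1]).round(4))
P1=P+[0,0,.13]
Rf=final(AZ,Rc,AZ)
# bung origin in tool (closing centres it along y; along z keep estimate)
u=Rc.inv().apply([0,0,1]); b=Rc.inv().apply(Bp-P); b[1]=0; print("bung origin in tool",b)
mid=b+.06*u
# level axis: rotate so that axis -> az(AZ,-.1)
Pf=M-Rf.apply(mid); print("Pf",Pf,"axis",Rf.apply(u),az(AZ,-.1))
q=ik(P,Rc,o["qpos"])[0]; q=ik(P1,Rc,q)[0]
P2,R2,q=rows(P1,Rc,Pf+[0,0,.10],Rf,20,q)
print("up",R2.inv().apply([0,0,1]).round(3), ik(Pf,R2,q))
```

```text
[ 0.46061923 -0.20153483  0.08103942] [ 3.13419363 -1.11850566  1.96984838] [1.77731549 0.04100624 0.13578195] 0.031171336772093664 60.001593232154846 grasp pt [ 0.46712956 -0.21733582  0.08934271]
up in tool [ 0.8994  0.0032 -0.437 ]
bung origin in tool [-0.07591039  0.          0.01776189]
Pf [0.51732299 0.03206504 0.04828675] axis [-0.37939651  0.91983236 -0.09983342] [-0.37939651  0.91983236 -0.09983342]
turn 1.671
[[[1.4, 7.1, 10.1, 0.0003, -0.0835, -0.0],
[2.2, 7.1, 10.0, 0.0003, -0.0835, -0.0],
[3.1, 7.0, 9.7, 0.0003, -0.0835, -0.0],
[3.9, 7.1, 9.4, 0.0003, -0.0835, -0.0],
[4.6, 7.1, 9.1, 0.0003, -0.0835, -0.0],
[5.4, 7.1, 8.7, 0.0003, -0.0835, -0.0],
[6.1, 7.1, 8.2, 0.0003, -0.0835, -0.0],
[6.7, 7.1, 7.6, 0.0003, -0.0835, -0.0],
[7.4, 7.1, 7.1, 0.0003, -0.0835, -0.0],
[7.9, 7.1, 6.4, 0.0003, -0.0835, -0.0],
[8.4, 7.1, 5.7, 0.0003, -0.0835, -0.0],
[8.9, 7.1, 5.1, 0.0003, -0.0835, -0.0],
[9.3, 7.1, 4.2, 0.0003, -0.0835, -0.0],
[9.5, 7.1, 3.5, 0.0003, -0.0835, -0.0],
[9.9, 7.1, 2.6, 0.0003, -0.0835, -0.0],
[10.0, 7.1, 1.8, 0.0003, -0.0835, -0.0],
[10.1, 7.1, 1.0, 0.0003, -0.0835, -0.0],
[10.2, 7.1, 0.1, 0.0003, -0.0835, -0.0],
[10.2, 7.1, -0.7, 0.0003, -0.0835, -0.0],
[10.1, 7.1, -1.6, 0.0003, -0.0835, -0.0]]]
speed frac 0.45385179827992495 q [ 0.26  0.28  1.79 -0.63  1.09  0.17] end [0.5173 0.0321 0.1482]
up [-0.524 -0.002 -0.852] (array([ 0.26400984,  0.4407162 ,  1.85158571, -0.71739224,  0.91177044,
        0.33848777]), np.float64(8.276157537068228e-12))
```

>>> {"op": "carry_out", "data": {"plan": [[[6,0,-2.9,0,0,0,20],[13.5,0,-6.6,0,0,0,20],[19.5,0.1,-9.5,0,0,0,20],[19.5,0.1,-9.5,0,0,0,20],[19.5,0.1,-9.5,0,0,0,20],[19.5,0.1,-9.5,0,0,0,20],[19.5,0.1,-9.5,0,0,0,20],[0,0,0,0,0,0,20]]]}}

```text
time_s: 21.28
ee_pos: [0.4613, -0.2022, 0.2159]
eef_rot: [3.127, -1.112, 1.977]
force: [-0.9, 0.3, -1.4]
grip_width: 0.0305
grip_force: 60.0
```

>>> {"op": "carry_out", "data": {"plan": [[[1.4,7.1,10.1,0.0003,-0.0835,0,20],[2.2,7.1,10,0.0003,-0.0835,0,20],[3.1,7.1,9.7,0.0003,-0.0835,0,20],[3.9,7.1,9.4,0.0003,-0.0835,0,20],[4.6,7.1,9.1,0.0003,-0.0835,0,20],[5.4,7.1,8.7,0.0003,-0.0835,0,20],[6.1,7.1,8.2,0.0003,-0.0835,0,20],[6.7,7.1,7.6,0.0003,-0.0835,0,20],[7.4,7.1,7.1,0.0003,-0.0835,0,20],[7.9,7.1,6.4,0.0003,-0.0835,0,20],[8.4,7.1,5.7,0.0003,-0.0835,0,20],[8.9,7.1,5.1,0.0003,-0.0835,0,20],[9.3,7.1,4.2,0.0003,-0.0835,0,20],[9.5,7.1,3.5,0.0003,-0.0835,0,20],[9.9,7.1,2.6,0.0003,-0.0835,0,20],[10,7.1,1.8,0.0003,-0.0835,0,20],[10.1,7.1,1,0.0003,-0.0835,0,20],[10.2,7.1,0.1,0.0003,-0.0835,0,20],[10.2,7.1,-0.7,0.0003,-0.0835,0,20],[10.1,7.1,-1.6,0.0003,-0.0835,0,20]]]}}

```text
time_s: 22.95
ee_pos: [0.5174, 0.0327, 0.1485]
eef_rot: [-3.141, 0.556, 1.966]
force: [0.8, -0.7, -1.4]
grip_width: 0.0308
grip_force: 60.0
```

>>> {"op": "carry_out", "data": {"plan": [[[0,0,0,0,0,0,20],[0,0,0,0,0,0,20],[0,0,0,0,0,0,20]]]}}

```text
time_s: 23.2
ee_pos: [0.5173, 0.0318, 0.1483]
eef_rot: [-3.139, 0.55, 1.966]
force: [0.2, -0.2, -2.2]
grip_width: 0.0311
grip_force: 60.0
```

```bash
cat > chk.py <<'E'
from kin import *
prof=[(0,22),(28,28.5),(45,25),(45,40),(53,40),(53,16),(135,16)]
def sil(c,b,ax,shape):
    ax=ax/np.linalg.norm(ax); e1=np.cross(ax,[0,0,1.]); e1/=np.linalg.norm(e1); e2=np.cross(ax,e1); m=np.zeros(shape,np.uint8); th=np.linspace(0,6.28,24)
    for (z0,r0),(z1,r1) in zip(prof[:-1],prof[1:]):
        P=[b+ax*z/1e3+r/1e3*(np.cos(t)*e1+np.sin(t)*e2) for z,r in((z0,r0),(z1,r1)) for t in th]
        cv2.fillConvexPoly(m,cv2.convexHull(proj(c,P).round().astype(np.int32)),1)
    return m
def measure(b0,ax0,save):
    """fit dx,dy(mm), azimuth and slope change to tan mask of both cameras"""
    C=[cam("scene"),cam("top")]; Ms=[]
    for c in C:
        h=cv2.cvtColor(c["pixels"],cv2.COLOR_RGB2HSV).astype(int); m=((h[...,0]>8)&(h[...,0]<24)&(h[...,1]>85)&(h[...,2]>95)).astype(np.uint8)
        near=cv2.dilate(sil(c,b0,ax0,m.shape),np.ones((25,25))); Ms.append(m*near)
    mid0=b0+.06*ax0; a0=np.arctan2(ax0[1],ax0[0]); s0=np.arcsin(ax0[2])
    def cost(v):
        ax=az(a0+v[3],s0+v[4]); b=mid0+np.array(v[:3])/1e3-.06*ax; t=0
        for c,m in zip(C,Ms):
            S=sil(c,b,ax,m.shape); t+=2*(m*(1-S)).sum()+.5*(S*(1-m)).sum()
        return t+.05*np.sum((np.array(v)/[5,5,5,.1,.1])**2)
    from scipy.optimize import differential_evolution as de
    r=de(cost,[(-12,12)]*3+[(-.25,.25)]*2,maxiter=40,popsize=8,seed=1)
    print([m.sum() for m in Ms],"cost0",cost([0]*5),"cost",r.fun,"d mm/rad",r.x.round(3)); return r.x
E
python3 - <<'E'
from chk import *
o=telemetry.get_obs(); P=o["ee_pos"]; Rc=R.from_euler("xyz",o["eef_rot"])
u=np.array([.8994,.0032,-.437]); b=np.array([-.0759,0,.0178])
print("mid",P+Rc.apply(b+.06*u),"axis",Rc.apply(u)); measure(P+Rc.apply(b),Rc.apply(u),None)
E
```

```text
mid [0.52298839 0.01866212 0.16697505] axis [-0.37937848  0.92002621 -0.09758761]
[np.uint64(476), np.uint64(288)] cost0 606.0 cost 563.0952562348195 d mm/rad [-0.173 -4.982 -1.646  0.068 -0.059]
```

>>> {"op": "carry_out", "data": {"plan": [[[7.9,0,12.8,0,0,0,20],[10.5,0,17,0,0,0,20],[10.5,0,17,0,0,0,20],[10.5,0.1,17,0,0,0,20],[5.2,0.1,8.5,0,0,0,20],[0,0,0,0,0,0,20],[0,0,0,0,0,0,20]]]}}

```text
time_s: 23.88
ee_pos: [0.5177, 0.0316, 0.064]
eef_rot: [-3.139, 0.551, 1.965]
force: [0.6, 0.1, -1.7]
grip_width: 0.0309
grip_force: 60.0
```

>>> {"op": "carry_out", "data": {"plan": [[[1,0,1.7,0,0,0,20],[1,0,1.7,0,0,0,20],[1,0,1.7,0,0,0,20],[1,0,1.7,0,0,0,20],[0,0,0,0,0,0,20]]]}}

```text
time_s: 24.3
ee_pos: [0.5174, 0.0319, 0.0554]
eef_rot: [-3.139, 0.551, 1.966]
force: [-0.1, 0.7, -1.7]
grip_width: 0.0311
grip_force: 60.0
```

>>> {"op": "carry_out", "data": {"plan": [[[0.5,0,0.9,0,0,0,20],[0.5,0,0.9,0,0,0,20],[0.5,0,0.9,0,0,0,20],[0.5,0,0.9,0,0,0,20],[0,0,0,0,0,0,20]]]}}

```text
time_s: 24.72
ee_pos: [0.5175, 0.0318, 0.0512]
eef_rot: [-3.139, 0.551, 1.966]
force: [0.6, -0.7, -1.4]
grip_width: 0.0306
grip_force: 60.0
```

>>> {"op": "carry_out", "data": {"plan": [[[0.5,0,0.8,0,0,0,20],[0.5,0,0.8,0,0,0,20],[0,0,0,0,0,0,20]]]}}

```text
time_s: 24.97
ee_pos: [0.5176, 0.0318, 0.0496]
eef_rot: [-3.139, 0.552, 1.966]
force: [-0.6, -0.1, 0.4]
grip_width: 0.0309
grip_force: 60.0
```

>>> {"op": "carry_out", "data": {"plan": [[[0.5,0,0.8,0,0,0,20],[0,0,0,0,0,0,20],[0,0,0,0,0,0,20]]]}}

```text
time_s: 25.22
ee_pos: [0.5177, 0.0318, 0.0493]
eef_rot: [-3.14, 0.552, 1.965]
force: [-5.1, 1.4, 7.8]
grip_width: 0.0309
grip_force: 60.0
```

>>> {"op": "carry_out", "data": {"plan": [[[0,0,0,0,0,0,20],[0,0,0,0,0,0,20],[0,0,0,0,0,0,36],[0,0,0,0,0,0,38],[0,0,0,0,0,0,42],[0,0,0,0,0,0,60],[0,0,0,0,0,0,70],[0,0,0,0,0,0,70],[0,0,0,0,0,0,70],[0,0,0,0,0,0,70],[0,0,0,0,0,0,70],[0,0,0,0,0,0,70]]], "squeeze": 5}}

```text
time_s: 26.22
ee_pos: [0.5176, 0.0318, 0.0486]
eef_rot: [-3.139, 0.552, 1.966]
force: [-0.5, -0.3, -0.6]
grip_width: 0.0697
grip_force: 0.0
```

Run:
```python
from chk import *
o=telemetry.get_obs(); print(o["ee_pos"],o["force"],o["grip_width"],o["grip_force"])
measure(M-.06*az(AZ,-.1),az(AZ,-.1),None)
```

```text
[0.51755609 0.03180762 0.04858745] [-0.45586238 -0.32539462 -0.61646765] 0.06970227120716549 0.0
[np.uint64(428), np.uint64(143)] cost0 615.5 cost 580.8770071700798 d mm/rad [-6.602e+00 -8.902e+00 -8.061e+00  4.000e-03 -1.600e-02]
```

>>> {"op": "carry_out", "data": {"plan": [[[0,0,-8,0,0,0,70],[0,0,-15,0,0,0,70],[0,0,-20,0,0,0,70],[0,0,-20,0,0,0,70],[0,0,-20,0,0,0,70],[0,0,-20,0,0,0,70],[0,0,-20,0,0,0,70],[-10,0,-20,0,0,0,70],[-10,0,-20,0,0,0,70],[-10,0,-20,0,0,0,70],[0,0,0,0,0,0,70],[0,0,0,0,0,0,70],[0,0,0,0,0,0,70]]]}}

```text
time_s: 27.4
ee_pos: [0.4905, 0.0969, 0.2196]
eef_rot: [-3.138, 0.551, 1.966]
force: [0.2, 0.2, -0.9]
grip_width: 0.0701
grip_force: 0.0
```

Run:
```python
from chk import *
o=telemetry.get_obs(); print(o["ee_pos"],o["force"])
measure(M-.06*az(AZ,-.1),az(AZ,-.1),None)
s=cam("scene"); print(proj(s,[M,M-.06*az(AZ,-.1),M+.075*az(AZ,-.1)]).round(1))
h=cv2.cvtColor(s["pixels"],cv2.COLOR_RGB2HSV)[200:250,240:312:2]
m=(h[...,0]>8)&(h[...,0]<24)&(h[...,1]>85)&(h[...,2]>95)
print("\n".join("".join("#" if v else "." for v in r) for r in m[::2]))
```

```text
[0.49046872 0.09689328 0.21962018] [ 0.22154634  0.22743236 -0.88311539]
[np.uint64(570), np.uint64(135)] cost0 603.5 cost 589.5167320596112 d mm/rad [-0.594 -1.123  1.283  0.015 -0.043]
[[276.6 218.1]
 [256.1 213.9]
 [302.4 223.5]]
....................................
....................................
.................#..................
.........#.......#..................
........######..##..................
........##########..................
........##########..................
........#########.###.#.............
........################..##........
........#####################.##....
.........#######################....
............#####..#############....
...............#.......########.....
...............#............###.....
...............#....................
....................................
....................................
....................................
....................................
....................................
..................................##
.................................###
.................................###
................................###.
...............................####.
```

```bash
python3 -c "
from station import ctrl
print(ctrl.hand_in())"
```

```text
the job is handed in; nothing more can be done
None
```

The bung is out of the jar and was let go standing on the plate. It now lies released in both notches of the rest, within about 2 mm of where I aimed by a camera fit. The job was handed in at about 27 s of the 72 s allowed; the hand-in gave no verdict.

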